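# Set up a board for painting

## Robot

A 6-joint arm with a two-finger parallel gripper is mounted at the origin on the work surface. World frame = base frame: x ahead of the robot, y to its left, z up, the work surface at z = 0. Lengths are in m, angles in rad, forces in N, time in s.
With the tool pointing down it reaches from about 0.3 to 0.75 m from the base axis. Payload 8.5 kg.
Tool frame: the origin (TCP) lies between the finger pads; the fingertips stand 11 mm ahead of it and the grasp point (between the pads) lies 8 mm behind it; z points along the fingers, y is the direction in which the jaws open and shut (so a half turn about z gives the same grasp; the last joint's range is limited). The gripper opens to 85 mm and grips with 20 to 120 N. Pads are 22 mm wide; open, the fingers measure 114 mm over their backs; the gripper's body (76 mm by 85 mm) begins 54 mm behind the grasp point. The pads swing forward as they close: fully open they stand 13 mm farther back than shut.
Start: joints at [1.02, 0.381, 1.297, -0, 1.464, -0.215], TCP at [0.181, 0.519, 0.242] pointing down, gripper open.
Joint ranges: [-3.11, 3.11], [-0.89, 2.33], [0.22, 2.48], [-1.42, 4.56], [0.17, 2.85], [-2.88, 2.88]. Speed limits (rad/s): [2.39, 2.39, 3.14, 3.14, 3.14, 3.14].

## Interface

Orientations are given as a unit quaternion [x, y, z, w].
In Python, from cell import sensors, imaging, env gives the robot as it stands.
- The arm moves only by the tool drive_tool, never from a script. Its argument "plan" is one flat list of numbers, 7 for each row, row after row: the shift along the tool's x, y, z in mm, then the turn, a rotation vector about the tool's x, y, z in rad, then the finger opening in mm, from 0 to 85.4. A call has 1 to 20 rows; each row shifts and turns the commanded pose from where the row before left it, along the tool's axes as they then stand; what a row does not reach is not made up. A row lasts 1/12 s, in which the tool goes at most 41.7 mm and 7.16 degrees, less where a joint would pass 70% of its speed; a pose out of reach is approached as far as the arm can. A call is refused whole if a number of a shift passes 41.7 or a number of a turn 0.125, either way. A call with a gripper value outside its range is refused whole. The fingers move at their own pace and stop on an object; "grip_force" is the grip in N (left out, the last holds). Time passes only in rows, so rows that do not move let the fingers close. It gives the time, the measured TCP pose, the force and the opening at its end, in the units of the state.
- sensors.get_state(): the state, without advancing time (a new reading comes with each control period).
- imaging.read_camera(name): name is "side" or "top"; returns (picture, depth): 400x640x3 uint8, red, green, blue; 400x640 float32, m along the optical axis (not along the pixel's ray), 0 where there is no reading.
- imaging.camera_params(name): a dict with "vfov" (degrees; the focal length in pixels is half the picture's height over the tangent of half this angle, whatever the lens; pixels are square), "cx", "cy" (the principal point, pixels), "k1" (the pictures are not rectified: a ray, as slopes to the right and down, at radius r is drawn at 1 + k1 r^2 times it, then the intrinsics apply), "origin" and "attitude" of the camera in the world. Camera axes: x right, y up, looking along -z (the intrinsics and any distortion apply to the point x, -y, -z); pixel columns grow to the right and rows downward; lengths in m; the calibration is good to about 2 mm. A picture is of the moment at which its call begins. camera_params takes no time and is no camera call.
- env.finish_job(): hands the job in, once; it reports no verdict.
The state is a dict: "clock": time; "joint_pos": joint angles; "qvel": joint speeds; "tau": joint torques, N m; "tcp_pos": TCP position; "tool_rot": TCP orientation; "ft_force": force on the tool from outside, world axes, zero at the start; "ft_torque": the same for the moment, N m; "width": finger opening in m.
Only numpy, scipy, OpenCV 4.12 (cv2) and the standard library are available. Lean on these libraries where they do the work, as an engineer would, in place of code of your own. Each camera call takes 0.05 s, during which the arm holds its last target.

## Task

Get the board ready for painting: stand the two orange rests upright on the cardboard, one inside each blue tape outline and lined up with it. Then lay the board flat across both rests, centred between the outlines and square to the rests, lowering it into place in the grip rather than dropping it, and let go. Leave the paint tin, the brush and the sanding block where they are.

Things in the scene. Friction and masses are not known exactly. Their poses are not given: they have to be found in the camera images.
- mat: Fixed pale cardboard sheet on the bench, 180 mm (its x) by 250 mm (its y), 3 mm thick, carrying two blue tape outlines side by side. Origin: centre of its underside, halfway between the outlines; z up.
- mark_a (a point): Centre of the outline on the mat's +y side, on top of the cardboard (3 mm above the bench), 65 mm from the mat's centre. The outline is a rectangle of 10 mm blue tape (flat, no height), open inside 120 mm along the mat's x by 60 mm along the mat's y. Axes as the mat's.
- mark_b (a point): Centre of the same kind of outline on the mat's -y side, 65 mm from the mat's centre; together the centres are 130 mm apart.
- rest_a: Loose orange painting rest with a black rubber top, about 150 g. Foot 100 mm (its x) by 40 mm (its y), 10 mm high; on it an upright web 94 mm long (x) and 20 mm wide (y) up to 50 mm, the top being where a board lies. Origin: centre of the underside; z up; starts upright on the bench.
- rest_b: Second rest, identical; either rest may go in either outline.
- board: Loose wooden board, 200 mm (its x) by 55 mm (its y) by 16 mm thick, about 140 g, raw wood with the +x half painted red-brown. Starts lying flat on the bench. Origin: centre of the underside; z up. Either end may point either way.
- paint_tin: Loose closed white paint tin with a red-brown band and lid, 107 mm across, 118 mm tall, standing; bystander. Origin: centre of its underside.
- brush: Loose paint brush lying on the bench, under 40 mm high; bystander.
- sanding_block: Loose cork sanding block, 110 by 66 by 32 mm; bystander. Origin: centre of its underside.
Things that resemble listed ones, but are neither listed nor needed, are in the scene too. Leave any turquoise look-alike of the rest_b alone.

How it is judged:
On the way, in this order (a step that is already met when the one before it is completed fails the run):
1. both rests stand, let go, one in each outline ((((x of rest_a in the frame of mark_a between -0.012 and 0.012 m and y of rest_a in the frame of mark_a between -0.012 and 0.012 m) and (x of rest_b in the frame of mark_b between -0.012 and 0.012 m and y of rest_b in the frame of mark_b between -0.012 and 0.012 m)) or ((x of rest_a in the frame of mark_b between -0.012 and 0.012 m and y of rest_a in the frame of mark_b between -0.012 and 0.012 m) and (x of rest_b in the frame of mark_a between -0.012 and 0.012 m and y of rest_b in the frame of mark_a between -0.012 and 0.012 m))) and angle between each of rest_a, rest_b's own z axis and vertical below 0.08 rad and height (world z) of each of rest_a, rest_b below 0.008 m and angle between the x axis of each of rest_a, rest_b and the x axis of mat, either way round below 0.22 rad and contact force between the fingers and rest_a below 0.1 N and linear speed of each of rest_a, rest_b below 0.02 m/s and contact force between the fingers and rest_b below 0.1 N), for 0.2 s.
2. the board, still gripped, is brought over the rests and down to within 15 mm of their tops (x of board in the frame of mat between -0.02 and 0.02 m and y of board in the frame of mat between -0.02 and 0.02 m and height (world z) of board between 0.047 and 0.068 m and contact force between the fingers and board above 0.5 N), for 0.05 s.
At the end, for the whole second after the job is handed in: Rests upright, one in each outline: within 12 mm of its centre along each mat axis and 0.22 rad of its direction. Board level on both rests, within 20 mm of the mat's centre along each mat axis and 0.17 rad of square to the outlines. All let go and at rest (all of step 1 and x of board in the frame of mat between -0.02 and 0.02 m and y of board in the frame of mat between -0.02 and 0.02 m and angle between the x axis of board and the y axis of mat, either way round below 0.17 rad and height (world z) of board between 0.047 and 0.059 m and angle between board's own z axis and vertical below 0.06 rad and contact force between board and rest_a above 0.1 N and contact force between board and rest_b above 0.1 N and linear speed of board below 0.02 m/s); the robot touches nothing.
It fails at once if the paint tin is pushed more than 20 mm (distance of paint_tin from where it was at the start of the episode above 0.02 m).
It fails at once if the brush is pushed more than 20 mm (distance of brush from where it was at the start of the episode above 0.02 m).
It fails at once if the sanding block is pushed more than 20 mm (distance of sanding_block from where it was at the start of the episode above 0.02 m).
It also fails if it takes over 72 s, if anything falls off the work surface, if the arm or the gripper's body presses on something with over 40 N, if the wrist force passes 120 N, or if a joint passes its speed limit or range.

## Working session

There is one attempt and no reset: what is moved stays moved. The work goes in short steps, Python scripts to look and compute and a tool call to move; the robot and the scene stay as the last step left them, time stands still between calls to the robot, and variables do not carry over. Pictures are saved under pics/ and viewed, and the job is handed in when it is done.

Besides the shell and the picture viewer there is one more tool, called after "Call:" by a JSON object that holds its "fn" and its "kwargs". drive_tool: Moves the arm, as the interface text tells. Its arguments: {"type":"object","properties":{"plan":{"type":"array","items":{"type":"number"}},"grip_force":{"type":"number"}},"required":["plan"]}

```bash
ls; mkdir -p pics; python3 - <<'E'
from cell import sensors, imaging
import cv2
for n in("top","side"):
    p,d=imaging.read_camera(n); cv2.imwrite(f"pics/{n}0.png",p[:,:,::-1]); 
    import numpy as np; np.save(f"pics/{n}0d.npy",d)
    print(imaging.camera_params(n))
print(sensors.get_state())
E
```

```text
pics
{'vfov': 43.88584797730887, 'cx': 316.57402392672685, 'cy': 199.29048443498561, 'k1': 0.02083658583991056, 'origin': array([0.40714689, 0.06704681, 1.3568323 ]), 'attitude': array([-0.03238363,  0.05226646,  0.70638127, -0.70515602])}
{'vfov': 56.730843891995946, 'cx': 315.87097649370946, 'cy': 198.19806638663175, 'k1': -0.01908308394554548, 'origin': array([0.50248426, 0.85241947, 0.65996828]), 'attitude': array([-0.02733529,  0.44586037,  0.89426167, -0.0275204 ])}
{'clock': 0.1, 'joint_pos': array([ 1.01968782e+00,  3.81150882e-01,  1.29816576e+00,  8.23462446e-06,
        1.46361358e+00, -2.15268787e-01]), 'qvel': array([ 0.00038471, -0.00139375, -0.00292941, -0.00157159,  0.00081638,
       -0.00032306]), 'tau': array([ 4.00770485e-03, -4.49222124e+01, -2.31660980e+01, -1.08008987e-04,
        3.59634680e-03, -1.01135388e-06]), 'tcp_pos': array([0.1811094 , 0.51906152, 0.24176804]), 'tool_rot': array([ 1.67132231e-01,  9.85934263e-01, -6.18751600e-04, -2.53841384e-04]), 'ft_force': array([-0.1784247 , -0.83380804, -0.01704811]), 'ft_torque': array([ 0.02955006,  0.0633107 , -0.03504723]), 'width': 0.08534626685253588}
```

View pics/top0.png

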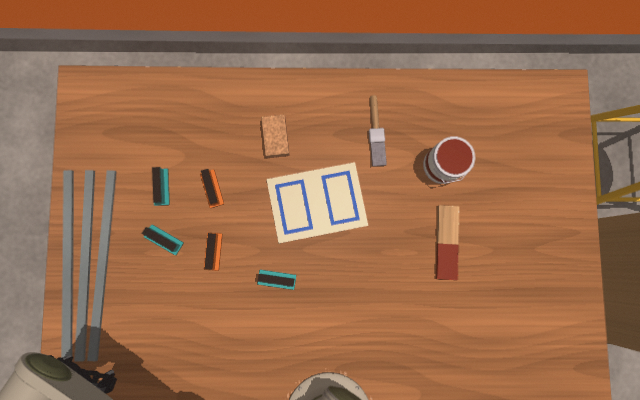

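View pics/side0.png

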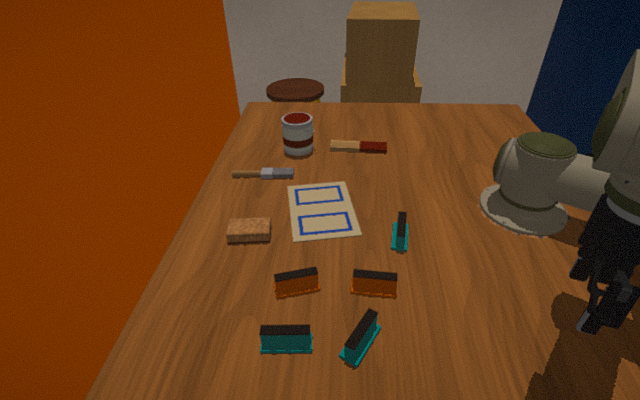

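The top view shows the orange rests at about (212,188) and (214,251), the mat at (317,202) and the board at (448,243). The look-alikes are the turquoise rests at (161,186), (162,239) and (276,279), so I choose the two orange ones. Next I check that choice in a crop and measure.

```bash
cat > h.py <<'E'
import numpy as np, cv2
from scipy.spatial.transform import Rotation as R
from cell import imaging, sensors
def cam(n):
    c=imaging.camera_params(n); f=200/np.tan(np.radians(c['vfov']/2))
    return c,f,R.from_quat(c['attitude']).as_matrix(),np.array(c['origin'])
def rays(n,px):
    c,f,M,o=cam(n); px=np.atleast_2d(np.float64(px))
    d=np.c_[(px[:,0]-c['cx'])/f,(px[:,1]-c['cy'])/f]
    u=d.copy()
    for _ in range(8): u=d/(1+c['k1']*(u**2).sum(1,keepdims=True))
    return o,np.c_[u[:,0],-u[:,1],-np.ones(len(u))]@M.T
def onplane(n,px,z):
    o,r=rays(n,px); return o+r*((z-o[2])/r[:,2])[:,None]
def cloud(n,d):
    v,u=np.mgrid[0:400,0:640]; o,r=rays(n,np.c_[u.ravel(),v.ravel()])
    P=o+r*d.reshape(-1,1); P[d.ravel()==0]=np.nan
    return P.reshape(400,640,3)
def project(n,P):
    c,f,M,o=cam(n); q=(np.atleast_2d(P)-o)@M; u=np.c_[q[:,0]/-q[:,2],-q[:,1]/-q[:,2]]
    u=u*(1+c['k1']*(u**2).sum(1,keepdims=True)); return u*f+[c['cx'],c['cy']]
def rect(P):
    r=cv2.minAreaRect(np.float32(P[:,:2]*1000)); b=cv2.boxPoints(r)
    e=[b[1]-b[0],b[2]-b[1]]; L=[np.linalg.norm(x) for x in e]; k=int(L[1]>L[0])
    a=np.degrees(np.arctan2(e[k][1],e[k][0]))%180
    return np.round(r[0],1),round(a,1),np.round(sorted(L)[::-1],1)
def hsv(p): return cv2.cvtColor(p,cv2.COLOR_RGB2HSV)
def blobs(m,mn=40):
    n,l,s,c=cv2.connectedComponentsWithStats(m.astype(np.uint8))
    return [(l==i,s[i],c[i]) for i in range(1,n) if s[i][4]>mn]
def look(n,tag):
    p,d=imaging.read_camera(n); cv2.imwrite(f'pics/{tag}.png',p[:,:,::-1]); np.save(f'pics/{tag}d.npy',d); return p,d
E
cat > m1.py <<'E'
from h import *
import sys
for n in("top","side"):
    p=cv2.imread(f'pics/{n}0.png')[:,:,::-1].copy(); d=np.load(f'pics/{n}0d.npy'); P=cloud(n,d); H=hsv(p)
    print(n,'table z',np.nanmedian(P[100:350,100:600,2]))
    z=P[:,:,2]
    hi=(z>0.012)&(z<0.14)&(P[:,:,0]>0.15)&(P[:,:,0]<.8)&(abs(P[:,:,1])<.6)
    for m,s,c in blobs(hi):
        q=P[m]; t=np.nanpercentile(q[:,2],95); top=q[q[:,2]>t-.008]
        print(np.round(c),s[4],'col',p[m].mean(0).round(),'ztop',round(t,4),'all',rect(q),'top',rect(top),len(top), 'mean',(top[:,:2].mean(0)*1000).round(1))
    blue=(H[:,:,0]>105)&(H[:,:,0]<130)&(H[:,:,1]>120)&(P[:,:,0]>.1)&(P[:,:,0]<.8)&(z<.03)
    for m,s,c in blobs(blue):
        v,u=np.nonzero(m); q=onplane(n,np.c_[u,v],.003); print('blue',c.round(),s[4],rect(q))
    mat=(H[:,:,1]<90)&(H[:,:,2]>150)&(z<.02)&(P[:,:,0]>.2)&(P[:,:,0]<.8)&(abs(P[:,:,1])<.5)
    for m,s,c in blobs(mat,800):
        v,u=np.nonzero(m); q=onplane(n,np.c_[u,v],.003); print('mat',c.round(),s[4],rect(q))
p=cv2.imread('pics/top0.png')[140:300,130:310]; cv2.imwrite('pics/crop0.png',cv2.resize(p,None,fx=3.5,fy=3.5,interpolation=cv2.INTER_CUBIC))
E
python3 m1.py
```

```text
top table z 3.933400492794892e-05
[275. 136.] 967 col [191. 133.  93.] ztop 0.0361 all (array([743.8, 143.5]), np.float32(6.7), array([112.3,  64.8], dtype=float32)) top (array([743.1, 143.4]), np.float32(6.5), array([110.8,  64.6], dtype=float32)) 827 mean [742.4 143.5]
[377. 143.] 593 col [160. 142. 138.] ztop 0.0227 all (array([ 731.4, -138.9]), np.float32(3.1), array([137.2,  41.6], dtype=float32)) top (array([ 731.4, -138.9]), np.float32(3.0), array([137.1,  41.6], dtype=float32)) 501 mean [ 724.8 -139.3]
[449. 160.] 1776 col [141.  92.  81.] ztop 0.1216 all (array([ 663.4, -319.6]), np.float32(12.3), array([109.5, 106.3], dtype=float32)) top (array([ 666.6, -319.7]), np.float32(91.2), array([104.4, 101.8], dtype=float32)) 1249 mean [ 666.4 -319.2]
[158. 186.] 434 col [56. 64. 57.] ztop 0.0529 all (array([602.3, 450.6]), np.float32(1.8), array([98. , 28.4], dtype=float32)) top (array([604.2, 452.1]), np.float32(4.4), array([94.6, 21.8], dtype=float32)) 282 mean [603.6 451.8]
[210. 188.] 373 col [84. 54. 37.] ztop 0.0534 all (array([599.1, 315.8]), np.float32(21.4), array([95.7, 
[... 3732 characters left out ...]
e=float32)) 406 mean [431.1 311.7]
[360. 334.] 824 col [30. 39. 33.] ztop 0.0518 all (array([461.9, 443. ]), np.float32(60.1), array([96.5, 24.7], dtype=float32)) top (array([462.9, 441.1]), np.float32(60.1), array([94.2, 21. ], dtype=float32)) 536 mean [464.  444.2]
[285. 334.] 1043 col [28. 43. 37.] ztop 0.052 all (array([605.4, 453.1]), np.float32(3.9), array([92.5, 22.6], dtype=float32)) top (array([605.7, 453.1]), np.float32(4.1), array([92. , 22.5], dtype=float32)) 573 mean [605.1 454.5]
blue [317. 195.] 147 (array([577.3, -36.9]), np.float32(10.9), array([136.5,  75.8], dtype=float32))
blue [324. 223.] 237 (array([552.4,  91.1]), np.float32(11.2), array([136.9,  76.6], dtype=float32))
```

View pics/crop0.png

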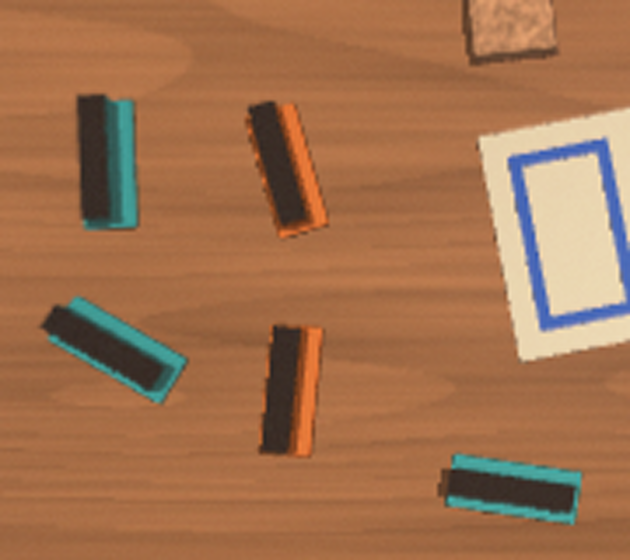

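Both orange rests are confirmed: black tops, orange feet, top height about 51 mm and size 94x20 mm. The two views agree within about 2 mm. Averages:

| Item | Position (mm) | Angle |
|---|---|---|
| Rest 1 | (601, 315.5) | 17° |
| Rest 2 | (430.5, 309.5) | 175.2° |
| Board | (454, -325) | 176° |
| Mat | (564, 28) | x axis at 11.1° |

The outline centres are 130 mm apart, as they should be.

```bash
cat > go.py <<'E'
import sys
from h import *
# usage: go.py x y z(mm) yaw_x(deg): prints turn, then shift in tool axes after the turn
x,y,z,a=map(float,sys.argv[1:5]); s=sensors.get_state()
Rt=R.from_quat(s['tool_rot']); a=np.radians(a)
G=R.from_matrix(np.array([[np.cos(a),np.sin(a),0],[np.sin(a),-np.cos(a),0],[0,0,-1]]))
tv=(Rt.inv()*G).as_rotvec(); p=s['tcp_pos']*1000
print('t',round(s['clock'],2),'tcp',p.round(1),'w',round(s['width']*1000,1),'F',s['ft_force'].round(1))
print('turn',tv.round(4),'rows',np.ceil(abs(tv).max()/.12)); print('then shift',G.inv().apply(np.array([x,y,z])-p).round(1),' before-turn shift',Rt.inv().apply(np.array([x,y,z])-p).round(1))
E
python3 go.py 430.5 309.5 120 175.2
```

```text
t 0.1 tcp [181.1 519.1 241.8] w 85.3 F [-0.2 -0.8 -0. ]
turn [-0.0013 -0.0005 -0.2521] rows 3.0
then shift [-266.1 -188.   121.8]  before-turn shift [-304.6 -115.5  121.8]
```

Call:
{"fn": "drive_tool", "kwargs": {"plan": [0, 0, 0, 0, 0, -0.084, 85, 0, 0, 0, 0, 0, -0.084, 85, 0, 0, 0, 0, 0, -0.084, 85, -20.5, -14.5, 9.4, 0, 0, 0, 85, -20.5, -14.5, 9.4, 0, 0, 0, 85, -20.5, -14.5, 9.4, 0, 0, 0, 85, -20.5, -14.5, 9.4, 0, 0, 0, 85, -20.5, -14.5, 9.4, 0, 0, 0, 85, -20.5, -14.5, 9.4, 0, 0, 0, 85, -20.5, -14.5, 9.4, 0, 0, 0, 85, -20.5, -14.5, 9.4, 0, 0, 0, 85, -20.5, -14.5, 9.4, 0, 0, 0, 85, -20.5, -14.5, 9.4, 0, 0, 0, 85, -20.5, -14.5, 9.4, 0, 0, 0, 85, -20.5, -14.5, 9.4, 0, 0, 0, 85, -20, -14, 9, 0, 0, 0, 85, 0, 0, 0, 0, 0, 0, 85, 0, 0, 0, 0, 0, 0, 85], "grip_force": 40}}

```text
clock: 1.6
tcp_pos: [0.4308, 0.3089, 0.1198]
tool_rot: [0.043, 0.999, -0.0, -0.001]
ft_force: [0.0, 0.0, 1.2]
width: 0.0853
```

```bash
python3 go.py 430.5 309.5 30 175.2
```

```text
t 1.6 tcp [430.8 308.9 119.8] w 85.3 F [0.  0.  1.2]
turn [-0.0007 -0.0016 -0.0021] rows 1.0
then shift [ 0.4  0.5 89.8]  before-turn shift [ 0.2  0.6 89.8]
```

Positioning is precise. I lower over the rest and close.

Call:
{"fn": "drive_tool", "kwargs": {"plan": [0, 0, 18, 0, 0, 0, 85, 0, 0, 18, 0, 0, 0, 85, 0, 0, 18, 0, 0, 0, 85, 0, 0, 18, 0, 0, 0, 85, 0, 0, 18, 0, 0, 0, 85, 0, 0, 0, 0, 0, 0, 85, 0, 0, 0, 0, 0, 0, 40, 0, 0, 0, 0, 0, 0, 20, 0, 0, 0, 0, 0, 0, 10, 0, 0, 0, 0, 0, 0, 10, 0, 0, 0, 0, 0, 0, 10, 0, 0, 0, 0, 0, 0, 10, 0, 0, 0, 0, 0, 0, 10, 0, 0, 0, 0, 0, 0, 10]}}

```text
clock: 2.77
tcp_pos: [0.4309, 0.3098, 0.0312]
tool_rot: [0.042, 0.999, 0.0, 0.001]
ft_force: [-0.7, -0.6, 5.6]
width: 0.0192
```

Call:
{"fn": "drive_tool", "kwargs": {"plan": [0, 0, -10, 0, 0, 0, 10, 0, 0, -20, 0, 0, 0, 10, 0, 0, -25, 0, 0, 0, 10, 0, 0, -25, 0, 0, 0, 10, 0, 0, -20, 0, 0, 0, 10, 0, 0, 0, 0, 0, -0.07, 10, 0, 0, 0, 0, 0, -0.07, 10, 0, 0, 0, 0, 0, -0.07, 10, 0, 0, 0, 0, 0, -0.068, 10, 0, 0, 0, 0, 0, 0, 10]}}

```text
clock: 3.6
tcp_pos: [0.4304, 0.3096, 0.131]
tool_rot: [-0.098, 0.995, -0.0, -0.0]
ft_force: [0.4, 0.6, -2.0]
width: 0.0194
```

```bash
python3 go.py 576.4 -36.2 100 191.1
```

```text
t 3.6 tcp [430.4 309.6 131. ] w 19.4 F [ 0.4  0.6 -2. ]
turn [-0.     -0.      0.0028] rows 1.0
then shift [ -76.7 -367.4   31. ]  before-turn shift [ -75.7 -367.6   31. ]
```

Call:
{"fn": "drive_tool", "kwargs": {"plan": [-2.5, -12, 0, 0, 0, 0, 10, -4.5, -22, 0, 0, 0, 0, 10, -5.7, -27, 1, 0, 0, 0, 10, -5.7, -27, 2, 0, 0, 0, 10, -5.7, -27, 2, 0, 0, 0, 10, -5.7, -27, 2, 0, 0, 0, 10, -5.7, -27, 2, 0, 0, 0, 10, -5.7, -27, 2, 0, 0, 0, 10, -5.7, -27, 2, 0, 0, 0, 10, -5.7, -27, 2, 0, 0, 0, 10, -5.7, -27, 2, 0, 0, 0, 10, -5.7, -27, 2, 0, 0, 0, 10, -5, -27, 2, 0, 0, 0, 10, -4.5, -22, 4, 0, 0, 0, 10, -2.7, -14.4, 4, 0, 0, 0, 10, 0, 0, 3, 0, 0, 0, 10, 0, 0, 0, 0, 0, 0, 10, 0, 0, 0, 0, 0, 0, 10]}}

```text
clock: 5.1
tcp_pos: [0.5756, -0.0354, 0.0984]
tool_rot: [-0.097, 0.995, 0.0, -0.0]
ft_force: [0.5, 0.4, -1.5]
width: 0.0194
```

```bash
cat > m2.py <<'E'
import sys
from h import *
for n in sys.argv[2:]:
    t=n+sys.argv[1]; p,d=look(n,t); P=cloud(n,d); z=P[:,:,2]; H=hsv(p)
    org=(H[:,:,0]>=4)&(H[:,:,0]<=16)&(H[:,:,1]>190)&(P[:,:,0]>.3)&(P[:,:,0]<.72)&(abs(P[:,:,1])<.45)&(z<.2)
    for m,s,c in blobs(org,25): print(n,'orange',c.round(),s[4],(np.nanmean(P[m],0)*1000).round(1))
    hi=(z>0.02)&(z<0.062)&(P[:,:,0]>.3)&(P[:,:,0]<.7)&(abs(P[:,:,1])<.4)
    for m,s,c in blobs(hi,40):
        q=P[m]; t=np.nanpercentile(q[:,2],95); top=q[q[:,2]>t-.008]
        print(n,c.round(),'ztop',round(t,4),'top',*rect(top))
E
python3 go.py 576.4 -36.2 35 191.1; python3 m2.py 1 side
```

```text
t 5.1 tcp [575.6 -35.4  98.4] w 19.4 F [ 0.5  0.4 -1.5]
turn [ 0.0007 -0.0009  0.0003] rows 1.0
then shift [-0.6 -1.  63.4]  before-turn shift [-0.7 -1.  63.4]
side orange [294. 118.] 127 [ 677.8 -321.7  118.6]
side orange [291. 143.] 49 [ 688.4 -273.2   47.3]
side orange [373. 147.] 292 [ 400.4 -318.2   12.5]
side orange [305. 143.] 30 [ 639.1 -269.4   49.5]
side orange [318. 173.] 472 [575.3 -29.1  83. ]
side orange [296. 287.] 816 [599.3 327.8  20.3]
side [298. 144.] ztop 0.0603 top [ 662.8 -274. ] 11.5 [73.4 19.2]
side [401. 228.] ztop 0.0506 top [356.2 138.6] 81.5 [96.2 20. ]
side [267. 228.] ztop 0.0331 top [697.4 138.7] 94.6 [67.6 10.2]
side [295. 278.] ztop 0.0509 top [602.1 316.8] 16.9 [94.  23.5]
```

View pics/side1.png

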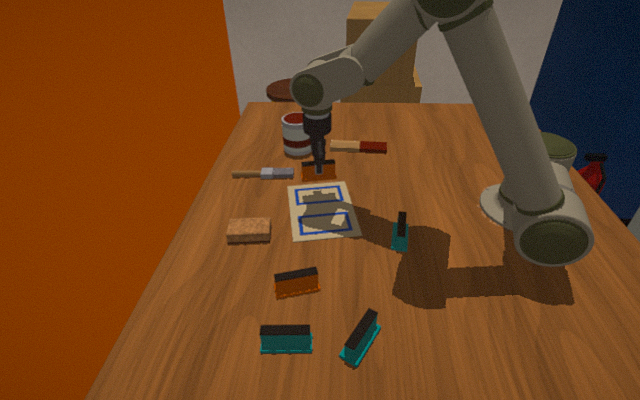

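The side view shows the rest held level at (318,170), above the far outline at (319,196). I lower it and release.

Call:
{"fn": "drive_tool", "kwargs": {"plan": [-0.6, -0.8, 16, 0, 0, 0, 10, 0, 0, 16, 0, 0, 0, 10, 0, 0, 14, 0, 0, 0, 10, 0, 0, 9, 0, 0, 0, 10, 0, 0, 5, 0, 0, 0, 10, 0, 0, 2.5, 0, 0, 0, 10, 0, 0, 1, 0, 0, 0, 10, 0, 0, 0, 0, 0, 0, 10, 0, 0, 0, 0, 0, 0, 10]}}

```text
clock: 5.9
tcp_pos: [0.5773, -0.0368, 0.0356]
tool_rot: [-0.097, 0.995, -0.0, 0.001]
ft_force: [-0.1, -0.3, -1.8]
width: 0.0194
```

Call:
{"fn": "drive_tool", "kwargs": {"plan": [0, 0, 1.2, 0, 0, 0, 10, 0, 0, 0, 0, 0, 0, 10, 0, 0, 0, 0, 0, 0, 22, 0, 0, 0, 0, 0, 0, 26, 0, 0, 0, 0, 0, 0, 35, 0, 0, 0, 0, 0, 0, 45, 0, 0, 0, 0, 0, 0, 45, 0, 0, -12, 0, 0, 0, 45, 0, 0, -20, 0, 0, 0, 45, 0, 0, -25, 0, 0, 0, 60, 0, 0, -20, 0, 0, 0, 85, 0, 0, -10, 0, 0, 0, 85, 0, 0, 0, 0, 0, 0, 85, 0, 0, 0, 0, 0, 0, 85]}}

```text
clock: 7.07
tcp_pos: [0.5768, -0.0367, 0.1203]
tool_rot: [-0.097, 0.995, 0.0, -0.0]
ft_force: [-0.2, -0.2, -0.1]
width: 0.0851
```

```bash
python3 go.py 601 315.8 122 197; python3 m2.py 2 side;python3 m2.py 2 top
```

```text
t 7.07 tcp [576.8 -36.7 120.3] w 85.1 F [-0.2 -0.2 -0.1]
turn [ 1.000e-04 -2.000e-04 -1.025e-01] rows 1.0
then shift [-126.2  330.    -1.7]  before-turn shift [-91.8 341.2  -1.7]
side orange [294. 118.] 126 [ 677.6 -319.8  118.7]
side orange [297. 143.] 92 [ 665.1 -272.4   46.5]
side orange [374. 147.] 282 [ 398.7 -317.7   12.5]
side orange [318. 190.] 454 [576.3 -25.4  26. ]
side orange [297. 287.] 825 [598.9 327.5  20.1]
side orange [429. 297.] 37 [311.4 324.5   0.5]
side [299. 144.] ztop 0.0601 top [ 660.5 -273.9] 13.7 [76.3 18.1]
side [317. 185.] ztop 0.0539 top [578.2 -35.7] 9.3 [92.1 25.7]
side [401. 228.] ztop 0.0506 top [356.2 138.6] 81.6 [96.4 20.1]
side [267. 228.] ztop 0.0333 top [697.3 138.8] 95.0 [68.2 10.5]
side [295. 278.] ztop 0.0508 top [602.  317.3] 16.4 [93.9 24.1]
top orange [216. 188.] 186 [598.7 303.1  14. ]
top [276. 153.] ztop 0.0366 top [692.9 137.7] 92.1 [62.5 13. ]
top [431. 170.] ztop 0.0596 top [ 652.8 -278. ] 19.1 [79.3 18.5]
top [209. 187.] ztop 0.054 top [599.7 315.2] 16.6 [94.6 20.4]
top [280. 279.] ztop 0.0539 top [357.4 136.4] 75.8 [94.5 18.9]
```

The first rest stands in outline b, within 2 mm. On to the second rest.

Call:
{"fn": "drive_tool", "kwargs": {"plan": [0, 0, 0, 0, 0, -0.1025, 85, -4.7, 12, 0, 0, 0, 0, 85, -9, 24, 0, 0, 0, 0, 85, -10.5, 27, 0, 0, 0, 0, 85, -10.5, 27, 0, 0, 0, 0, 85, -10.5, 27, 0, 0, 0, 0, 85, -10.5, 27, 0, 0, 0, 0, 85, -10.5, 27, 0, 0, 0, 0, 85, -10.5, 27, 0, 0, 0, 0, 85, -10.5, 27, 0, 0, 0, 0, 85, -10.5, 27, 0, 0, 0, 0, 85, -10, 27, 0, 0, 0, 0, 85, -9, 27, 0, 0, 0, 0, 85, -6, 18, 0, 0, 0, 0, 85, -4, 9, 0, 0, 0, 0, 85, 0, 0, 0, 0, 0, 0, 85, 0, 0, 0, 0, 0, 0, 85]}}

```text
clock: 8.58
tcp_pos: [0.6004, 0.3186, 0.1201]
tool_rot: [-0.148, 0.989, -0.0, -0.001]
ft_force: [0.2, -0.2, 0.3]
width: 0.0848
```

```bash
python3 go.py 601 315.8 31 197
```

```text
t 8.58 tcp [600.4 318.6 120.1] w 84.8 F [ 0.2 -0.2  0.3]
turn [-0.0003 -0.0013 -0.0006] rows 1.0
then shift [ 0.3 -2.9 89.1]  before-turn shift [ 0.1 -2.8 89.1]
```

Call:
{"fn": "drive_tool", "kwargs": {"plan": [0, -2.8, 18, 0, 0, 0, 85, 0, 0, 18, 0, 0, 0, 85, 0, 0, 18, 0, 0, 0, 85, 0, 0, 18, 0, 0, 0, 85, 0, 0, 17, 0, 0, 0, 85, 0, 0, 0, 0, 0, 0, 85, 0, 0, 0, 0, 0, 0, 40, 0, 0, 0, 0, 0, 0, 20, 0, 0, 0, 0, 0, 0, 10, 0, 0, 0, 0, 0, 0, 10, 0, 0, 0, 0, 0, 0, 10, 0, 0, 0, 0, 0, 0, 10, 0, 0, 0, 0, 0, 0, 10, 0, 0, 0, 0, 0, 0, 10]}}

```text
clock: 9.75
tcp_pos: [0.6019, 0.3162, 0.0326]
tool_rot: [-0.148, 0.989, 0.0, 0.001]
ft_force: [-1.2, -0.6, 5.0]
width: 0.0193
```

Call:
{"fn": "drive_tool", "kwargs": {"plan": [0, 0, -10, 0, 0, 0, 10, 0, 0, -20, 0, 0, 0, 10, 0, 0, -25, 0, 0, 0, 10, 0, 0, -25, 0, 0, 0, 10, 0, 0, -20, 0, 0, 0, 10, 0, 0, 0, 0, 0, 0.05, 10, 0, 0, 0, 0, 0, 0.053, 10, 0, 0, 0, 0, 0, 0, 10, 0, 0, 0, 0, 0, 0, 10]}}

```text
clock: 10.5
tcp_pos: [0.6013, 0.3159, 0.1317]
tool_rot: [-0.097, 0.995, -0.0, -0.0]
ft_force: [0.2, -0.6, -2.0]
width: 0.019
```

```bash
python3 go.py 551.9 91.4 100 191.1
```

```text
t 10.5 tcp [601.3 315.9 131.7] w 19.0 F [ 0.2 -0.6 -2. ]
turn [-0.0001 -0.0009  0.0015] rows 1.0
then shift [  91.8 -210.8   31.7]  before-turn shift [  92.  -210.7   31.8]
```

Call:
{"fn": "drive_tool", "kwargs": {"plan": [5, -11.5, 0, 0, 0, 0, 10, 9, -20.7, 2, 0, 0, 0, 10, 11, -25, 4, 0, 0, 0, 10, 11, -25, 4, 0, 0, 0, 10, 11, -25, 4, 0, 0, 0, 10, 11, -25, 4, 0, 0, 0, 10, 11, -25, 4, 0, 0, 0, 10, 9, -22, 4, 0, 0, 0, 10, 8, -17, 4, 0, 0, 0, 10, 5.7, -14.5, 1.7, 0, 0, 0, 10, 0, 0, 0, 0, 0, 0, 10, 0, 0, 0, 0, 0, 0, 10]}}

```text
clock: 11.5
tcp_pos: [0.5522, 0.0913, 0.1001]
tool_rot: [-0.097, 0.995, 0.0, -0.0]
ft_force: [1.0, 0.4, -1.6]
width: 0.0193
```

```bash
python3 go.py 551.9 91.4 37 191.1
```

```text
t 11.5 tcp [552.2  91.3 100.1] w 19.3 F [ 1.   0.4 -1.6]
turn [ 0.0003 -0.0003 -0.0003] rows 1.0
then shift [ 0.3  0.2 63.1]  before-turn shift [ 0.2  0.1 63.1]
```

Call:
{"fn": "drive_tool", "kwargs": {"plan": [0, 0, 16, 0, 0, 0, 10, 0, 0, 16, 0, 0, 0, 10, 0, 0, 14, 0, 0, 0, 10, 0, 0, 9, 0, 0, 0, 10, 0, 0, 5, 0, 0, 0, 10, 0, 0, 3, 0, 0, 0, 10, 0, 0, 0.6, 0, 0, 0, 10, 0, 0, 0, 0, 0, 0, 10, 0, 0, 0, 0, 0, 0, 10]}}

```text
clock: 12.25
tcp_pos: [0.5525, 0.0917, 0.0371]
tool_rot: [-0.097, 0.995, -0.0, 0.001]
ft_force: [0.1, -0.8, -0.5]
width: 0.0193
```

Call:
{"fn": "drive_tool", "kwargs": {"plan": [0, 0, 1.2, 0, 0, 0, 10, 0, 0, 0, 0, 0, 0, 10, 0, 0, 0, 0, 0, 0, 22, 0, 0, 0, 0, 0, 0, 26, 0, 0, 0, 0, 0, 0, 35, 0, 0, 0, 0, 0, 0, 45, 0, 0, 0, 0, 0, 0, 45, 0, 0, -12, 0, 0, 0, 45, 0, 0, -20, 0, 0, 0, 45, 0, 0, -25, 0, 0, 0, 60, 0, 0, -20, 0, 0, 0, 85, 0, 0, -10, 0, 0, 0, 85, 0, 0, 0, 0, 0, 0, 85, 0, 0, 0, 0, 0, 0, 85]}}

```text
clock: 13.42
tcp_pos: [0.5519, 0.0916, 0.1219]
tool_rot: [-0.097, 0.995, 0.0, -0.0]
ft_force: [0.4, -0.1, 0.2]
width: 0.0849
```

```bash
python3 go.py 454 -325 120 176.2; python3 m2.py 3 side
```

```text
t 13.42 tcp [551.9  91.6 121.9] w 84.9 F [ 0.4 -0.1  0.2]
turn [ 0.0e+00 -2.0e-04  2.6e-01] rows 3.0
then shift [  70.1 -422.2    1.9]  before-turn shift [ 176.3 -390.     1.9]
side orange [295. 118.] 129 [ 674.2 -319.7  118.5]
side orange [298. 144.] 56 [ 660.3 -270.1   45.6]
side orange [373. 147.] 296 [ 401.  -317.7   12.2]
side orange [311. 191.] 262 [595.7 -21.   26.5]
side orange [333. 192.] 26 [532.9 -25.5  23.1]
side orange [324. 219.] 532 [551.2 103.1  25.6]
side [297. 145.] ztop 0.0598 top [ 666.4 -270.7] 8.3 [65.4 15.7]
side [311. 186.] ztop 0.0537 top [596.8 -32.6] 9.3 [54.1 24.3]
side [324. 213.] ztop 0.0537 top [553.1  91.6] 10.8 [93.8 25.5]
side [401. 228.] ztop 0.0506 top [356.3 138.6] 81.6 [96.  20.1]
side [267. 228.] ztop 0.0331 top [697.  140.4] 94.8 [66.  10.4]
```

View pics/side3.png

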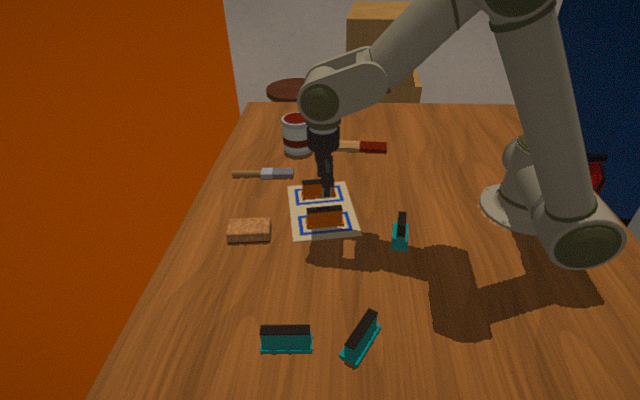

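Both rests stand in their outlines, at (317,187) and (324,215), within about 2 mm and parallel. Now the board.

Call:
{"fn": "drive_tool", "kwargs": {"plan": [0, 0, 0, 0, 0, 0.087, 85, 0, 0, 0, 0, 0, 0.087, 85, 2, -12, 0, 0, 0, 0.086, 85, 4, -22, 0, 0, 0, 0, 85, 4.5, -27, 0, 0, 0, 0, 85, 4.5, -27, 0, 0, 0, 0, 85, 4.5, -27, 0, 0, 0, 0, 85, 4.5, -27, 0, 0, 0, 0, 85, 4.5, -27, 0, 0, 0, 0, 85, 4.5, -27, 0, 0, 0, 0, 85, 4.5, -27, 0, 0, 0, 0, 85, 4.5, -27, 0, 0, 0, 0, 85, 4.5, -27, 0, 0, 0, 0, 85, 4.5, -27, 0, 0, 0, 0, 85, 4.5, -27, 0, 0, 0, 0, 85, 4.5, -27, 0, 0, 0, 0, 85, 4, -24, 0, 0, 0, 0, 85, 2.5, -16, 0, 0, 0, 0, 85, 0, 0, 0, 0, 0, 0, 85, 0, 0, 0, 0, 0, 0, 85]}}

```text
clock: 15.13
tcp_pos: [0.4599, -0.3012, 0.1209]
tool_rot: [0.034, 0.999, 0.001, -0.001]
ft_force: [0.1, 0.7, -0.3]
width: 0.0853
```

```bash
python3 go.py 454 -325 13 176.2; python3 m2.py 4 top
```

```text
t 15.13 tcp [ 459.9 -301.2  120.9] w 85.3 F [ 0.1  0.7 -0.3]
turn [ 0.0019 -0.0019 -0.0014] rows 1.0
then shift [  4.3 -24.1 107.9]  before-turn shift [  4.1 -24.3 107.9]
top [430. 169.] ztop 0.0593 top [ 654.5 -279. ] 16.9 [87.4 24.4]
top [276. 153.] ztop 0.0354 top [693.5 137.8] 90.8 [62.6 12.2]
top [341. 196.] ztop 0.0567 top [575.2 -37.1] 11.2 [94.1 20.5]
top [294. 205.] ztop 0.0568 top [549.9  91.1] 11.0 [93.6 19.8]
top [276. 280.] ztop 0.0541 top [353.8 137.3] 81.3 [93.8 19.8]
```

View pics/top4.png

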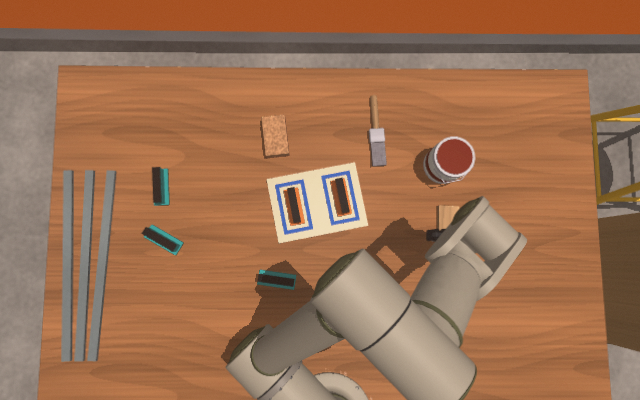

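Call:
{"fn": "drive_tool", "kwargs": {"plan": [2, -12.2, 0, 0, 0, 0, 85, 2.2, -12, 0, 0, 0, 0, 85, 0, 0, 18, 0, 0, 0, 85, 0, 0, 20, 0, 0, 0, 85, 0, 0, 20, 0, 0, 0, 85, 0, 0, 18, 0, 0, 0, 85, 0, 0, 14, 0, 0, 0, 85, 0, 0, 9, 0, 0, 0, 85, 0, 0, 5, 0, 0, 0, 85, 0, 0, 2.5, 0, 0, 0, 85, 0, 0, 0, 0, 0, 0, 85, 0, 0, 0, 0, 0, 0, 85]}}

```text
clock: 16.18
tcp_pos: [0.4549, -0.3255, 0.0165]
tool_rot: [0.033, 0.999, -0.0, 0.0]
ft_force: [0.1, 0.2, 0.2]
width: 0.085
```

```bash
python3 go.py 454 -325 13 176.2
```

```text
t 16.18 tcp [ 454.9 -325.5   16.5] w 85.0 F [0.1 0.2 0.2]
turn [-0.0008  0.0008  0.0001] rows 1.0
then shift [1.  0.5 3.5]  before-turn shift [1.  0.5 3.5]
```

Call:
{"fn": "drive_tool", "kwargs": {"plan": [0, 0, 3, 0, 0, 0, 85, 0, 0, 1.2, 0, 0, 0, 85, 0, 0, 0, 0, 0, 0, 70, 0, 0, 0, 0, 0, 0, 60, 0, 0, 0, 0, 0, 0, 50, 0, 0, 0, 0, 0, 0, 45, 0, 0, 0, 0, 0, 0, 45, 0, 0, 0, 0, 0, 0, 45, 0, 0, 0, 0, 0, 0, 45]}}

```text
clock: 16.93
tcp_pos: [0.4548, -0.3253, 0.0121]
tool_rot: [0.033, 0.999, -0.0, 0.0]
ft_force: [-1.8, -0.4, 6.2]
width: 0.0539
```

Call:
{"fn": "drive_tool", "kwargs": {"plan": [0, 0, -8, 0, 0, 0, 45, 0, 0, -18, 0, 0, 0, 45, 0, 0, -25, 0, 0, 0, 45, 0, 0, -25, 0, 0, 0, 45, 0, 0, -25, 0, 0, 0, 45, 0, 0, -20, 0, 0, 0, 45, 0, 0, -12, 0, 0, 0, 45, 0, 0, 0, 0, 0, 0, 45]}}

```text
clock: 17.6
tcp_pos: [0.4554, -0.3258, 0.1474]
tool_rot: [0.033, 0.999, -0.002, 0.002]
ft_force: [-0.7, -0.6, -1.2]
width: 0.054
```

Call:
{"fn": "drive_tool", "kwargs": {"plan": [0, 0, 0, 0, 0, 0.07, 45, 0, 0, 0, 0, 0, 0.1, 45, 0, 0, 0, 0, 0, 0.1, 45, 0, 0, 0, 0, 0, 0.1, 45, 0, 0, 0, 0, 0, 0.1, 45, 0, 0, 0, 0, 0, 0.1, 45, 0, 0, 0, 0, 0, 0.1, 45, 0, 0, 0, 0, 0, 0.1, 45, 0, 0, 0, 0, 0, 0.1, 45, 0, 0, 0, 0, 0, 0.1, 45, 0, 0, 0, 0, 0, 0.1, 45, 0, 0, 0, 0, 0, 0.1, 45, 0, 0, 0, 0, 0, 0.08, 45, 0, 0, 0, 0, 0, 0.06, 45, 0, 0, 0, 0, 0, 0, 45, 0, 0, 0, 0, 0, 0, 45]}}

```text
clock: 18.93
tcp_pos: [0.4544, -0.3249, 0.1438]
tool_rot: [0.634, 0.773, 0.0, -0.001]
ft_force: [-0.4, 0.5, -1.0]
width: 0.054
```

```bash
python3 go.py 564 28 140 101.1; python3 m2.py 5 side
```

```text
t 18.93 tcp [ 454.4 -324.9  143.8] w 54.0 F [-0.4  0.5 -1. ]
turn [-0.0008 -0.0013  0.0026] rows 1.0
then shift [325.2 175.5   3.8]  before-turn shift [324.7 176.3   4.1]
side orange [363. 119.] 198 [ 444.9 -259.9  146. ]
side orange [296. 118.] 156 [ 669.5 -320.4  118.7]
side orange [298. 143.] 108 [ 664.1 -278.6   45.2]
side orange [318. 190.] 449 [576.5 -25.5  26.6]
side orange [324. 219.] 524 [551.  103.   25.5]
side [300. 144.] ztop 0.06 top [ 650.3 -284.3] 29.5 [93.3 31.2]
side [317. 185.] ztop 0.054 top [577.9 -34.8] 13.3 [92.9 27.2]
side [324. 213.] ztop 0.0538 top [552.8  92.4] 12.1 [94.3 27. ]
side [401. 228.] ztop 0.0507 top [356.5 138.1] 83.4 [96.9 19.7]
side [267. 228.] ztop 0.0334 top [696.  139.3] 92.7 [66.4 10. ]
```

View pics/side5.png

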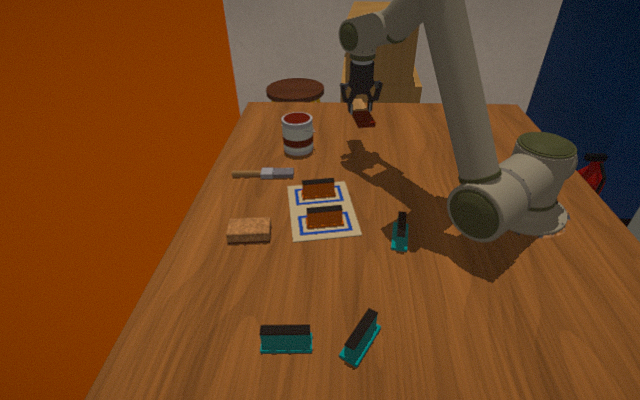

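The board is held at (362,112). I carry it over the mat.

Call:
{"fn": "drive_tool", "kwargs": {"plan": [8, 4.4, 0, 0, 0, 0, 45, 16, 8.6, 0, 0, 0, 0, 45, 22, 12, 0, 0, 0, 0, 45, 22, 12, 0, 0, 0, 0, 45, 22, 12, 0, 0, 0, 0, 45, 22, 12, 0, 0, 0, 0, 45, 22, 12, 0, 0, 0, 0, 45, 22, 12, 0, 0, 0, 0, 45, 22, 12, 0, 0, 0, 0, 45, 22, 12, 0, 0, 0, 0, 45, 22, 12, 0, 0, 0, 0, 45, 22, 12, 0, 0, 0, 0, 45, 22, 12, 0, 0, 0, 0, 45, 22, 12, 0, 0, 0, 0, 45, 20, 10, 0, 0, 0, 0, 45, 12, 6, 0, 0, 0, 0, 45, 5, 3, 0, 0, 0, 0, 45, 0, 0, 0, 0, 0, 0, 45, 0, 0, 0, 0, 0, 0, 45]}}

```text
clock: 20.57
tcp_pos: [0.5644, 0.0272, 0.1445]
tool_rot: [0.635, 0.772, -0.0, -0.0]
ft_force: [0.6, -0.4, -1.0]
width: 0.0539
```

```bash
cat > m3.py <<'E'
import sys
from h import *
tg=sys.argv[1]; s=sensors.get_state(); print(s['tcp_pos'].round(4))
for n in("side","top"):
    p,d=look(n,n+tg); P=cloud(n,d); z=P[:,:,2]; zt=s['tcp_pos'][2]+.004 if len(sys.argv)<3 else float(sys.argv[2])
    m0=(abs(z-zt)<.008)&(np.hypot(P[:,:,0]-.564,P[:,:,1]-.028)<.13)
    q=P[m0]; print(n,len(q),rect(q), 'z',np.median(q[:,2]))
E
python3 go.py 564 28 75 101.1;python3 m3.py 6
```

```text
t 20.57 tcp [564.4  27.2 144.5] w 53.9 F [ 0.6 -0.4 -1. ]
turn [-0.0003  0.0003  0.001 ] rows 1.0
then shift [ 0.8 -0.2 69.5]  before-turn shift [ 0.9 -0.2 69.5]
[0.5644 0.0272 0.1445]
side 902 (array([563.9,  34.2]), np.float32(108.5), array([199.2,  78.6], dtype=float32)) z 0.14812639548823547
top 408 (array([563.1,  27.8]), np.float32(101.4), array([199.6,  56.3], dtype=float32)) z 0.14811008575110407
```

View pics/side6.png

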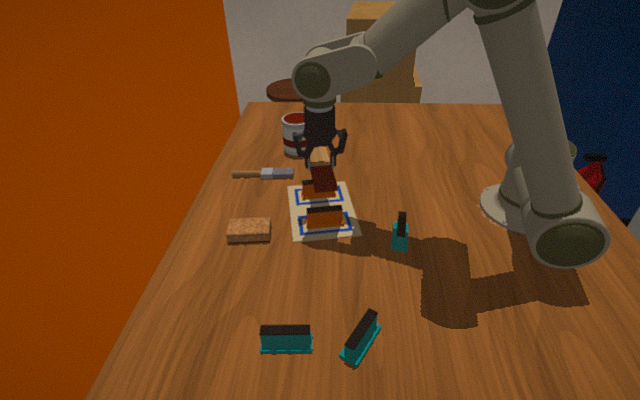

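View pics/top6.png

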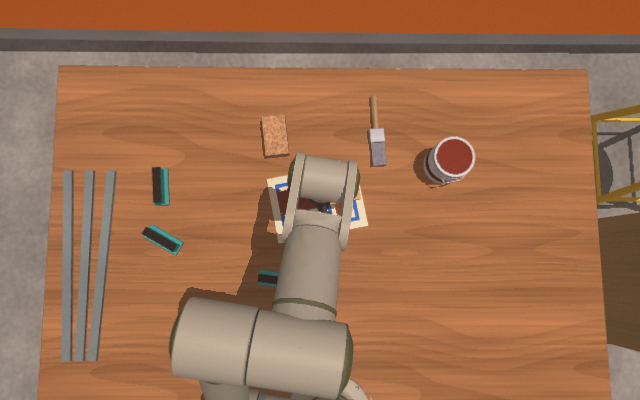

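The board is centred at (563, 28), 101.4° and level over the rests. Lowering.

Call:
{"fn": "drive_tool", "kwargs": {"plan": [0.5, 0, 12, 0, 0, 0, 45, 0, 0, 18, 0, 0, 0, 45, 0, 0, 16, 0, 0, 0, 45, 0, 0, 12, 0, 0, 0, 45, 0, 0, 8, 0, 0, 0, 45, 0, 0, 5, 0, 0, 0, 45, 0, 0, 3, 0, 0, 0, 45, 0, 0, 2, 0, 0, 0, 45, 0, 0, 0, 0, 0, 0, 45, 0, 0, 0, 0, 0, 0, 45, 0, 0, 0, 0, 0, 0, 45]}}

```text
clock: 21.58
tcp_pos: [0.5647, 0.0282, 0.0691]
tool_rot: [0.635, 0.772, 0.0, 0.0]
ft_force: [-0.2, -0.1, -1.4]
width: 0.0537
```

Call:
{"fn": "drive_tool", "kwargs": {"plan": [0, 0, 1.5, 0, 0, 0, 45, 0, 0, 1, 0, 0, 0, 45, 0, 0, 0.5, 0, 0, 0, 45, 0, 0, 0, 0, 0, 0, 45, 0, 0, 0, 0, 0, 0, 45]}}

```text
clock: 22.0
tcp_pos: [0.5644, 0.0282, 0.0656]
tool_rot: [0.635, 0.772, -0.0, -0.0]
ft_force: [-0.3, 0.1, -0.7]
width: 0.0537
```

Call:
{"fn": "drive_tool", "kwargs": {"plan": [0, 0, 0.7, 0, 0, 0, 45, 0, 0, 0.3, 0, 0, 0, 45, 0, 0, 0, 0, 0, 0, 45, 0, 0, 0, 0, 0, 0, 45]}}

```text
clock: 22.33
tcp_pos: [0.5645, 0.0282, 0.0651]
tool_rot: [0.635, 0.772, 0.0, 0.0]
ft_force: [-1.8, 0.6, 5.7]
width: 0.0533
```

Contact: the upward force has risen to 5.7 N. I open slowly and go straight up.

Call:
{"fn": "drive_tool", "kwargs": {"plan": [0, 0, 0, 0, 0, 0, 56, 0, 0, 0, 0, 0, 0, 60, 0, 0, 0, 0, 0, 0, 66, 0, 0, 0, 0, 0, 0, 72, 0, 0, 0, 0, 0, 0, 78, 0, 0, 0, 0, 0, 0, 78, 0, 0, 0, 0, 0, 0, 78, 0, 0, -8, 0, 0, 0, 78, 0, 0, -18, 0, 0, 0, 78, 0, 0, -25, 0, 0, 0, 78, 0, 0, -25, 0, 0, 0, 78, 0, 0, -25, 0, 0, 0, 78, 0, 0, -20, 0, 0, 0, 78, 0, 0, -10, 0, 0, 0, 78, 0, 0, 0, 0, 0, 0, 78]}}

```text
clock: 23.58
tcp_pos: [0.5652, 0.0281, 0.1981]
tool_rot: [0.635, 0.772, 0.001, 0.002]
ft_force: [-0.1, -0.9, -0.0]
width: 0.0778
```

```bash
python3 m3.py 7 0.069; python3 m2.py 8 side|grep -v tin
```

```text
[0.5652 0.0281 0.1981]
side 925 (array([565.6,  30.8]), np.float32(101.4), array([204. ,  55.8], dtype=float32)) z 0.06863260687462858
top 480 (array([562.1,  28.9]), np.float32(100.9), array([200.4,  55. ], dtype=float32)) z 0.0686918877859869
side orange [291. 143.] 59 [ 688.4 -273.3   46.6]
side orange [322. 209.] 921 [558.5  77.4  39.4]
side [308. 142.] ztop 0.06 top [ 625.8 -298.2] 62.4 [51.4  8.3]
side [293. 145.] ztop 0.0604 top [ 681.2 -268.7] 167.0 [39.   9.6]
side [331. 183.] ztop 0.0538 top [540.7 -44.8] 92.6 [21.8 14.6]
side [305. 187.] ztop 0.0542 top [610.   -4.6] 101.5 [74.7 17.9]
side [323. 215.] ztop 0.0599 top [550.  106.4] 11.9 [93.  48.8]
side [401. 228.] ztop 0.0509 top [356.2 138. ] 81.9 [95.8 20.1]
side [267. 228.] ztop 0.0329 top [695.1 138.8] 90.8 [66.5  9.8]
```

View pics/side7.png

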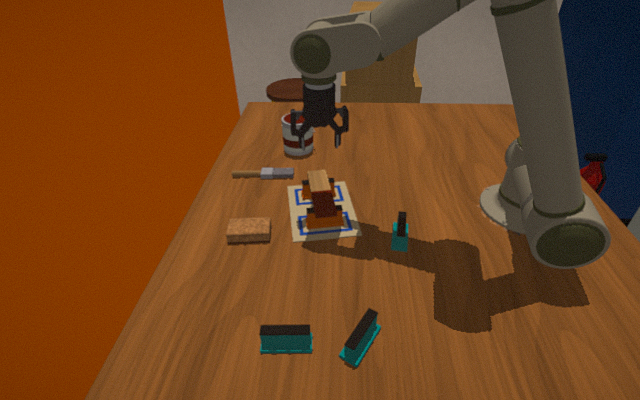

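The side view shows the board lying flat across both rests, around (322,195). The gripper is clear above it, and the tin, brush and block look unmoved.

```bash
python3 -c "
from cell import env; print(env.finish_job())"
```

```text
the job is handed in; nothing more can be done
None
```

The job is done and handed in at about 24 s of the 72 s allowed. Both orange rests stand in the blue outlines, and the board lies flat across them, lowered in the grip until contact before I let go. `finish_job` gives no verdict, so the checks below are my own.

- **Rests:** before the board went on, both cameras put them within about 2 mm of the outline centres and 2° of the mat's direction. After that, I only checked by eye in the side picture that they hadn't moved.
- **Board:** after release, the two cameras give its centre as (565.6, 30.8) mm and (562.1, 28.9) mm, against the mat centre at about (564, 28) mm. It is square to the rests within 0.5°, and its top is at 68.7 mm where 69 mm is expected.
- **Bystanders:** the gripper came nowhere near the tin, brush or sanding block, and they look unmoved in the last side picture. I did not measure their final positions.
- **Disagreement:** the cameras differ by up to 3.5 mm, within the 12 mm and 20 mm tolerances. One side-camera check of the held board read 108.5° because it also picked up the gripper, so I used the top camera's 101.4° there.

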